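Take the quarter-turn cap of unknown hand off its port

TASK

First clear the way: take the yellow ear-protector band that stands over the red cap and hang it over the steel rail, so that it straddles the bar and hangs there by itself. Then take the red quarter-turn cap off its port: it may be a right-hand or a left-hand one, so try both ways to find how it loosens, turn it until it is free, and lift it off without disturbing the white cap, the bin, the carton or the jar. Finish while holding the red cap in the gripper, upright and still, at least 8 cm above where it was seated; do not put it down.

Things in the scene. Friction and masses are not known exactly. Their poses are not given: they have to be found in the camera images.
- plate: Flat aluminium plate, 160 (x) x 300 (y) x 12 mm thick, fixed on the bench. Origin at the centre of its underside, z up. It carries two brass ports that look alike, centred at y = +70 and y = -70 mm on its middle line (x = 0); the red cap is on one of them and the white cap on the other.
- cap_red: Red quarter-turn cap, about 60 g: skirt 46 mm diameter, 23 mm high, and on it a grip bar 42 mm long (cap x), 16 mm wide (cap y), from 23 to 49 mm above the origin. Origin: centre of the skirt's lower edge, z up; seated, 22 mm above the bench. The bar starts within 9 degrees of the plate's x axis. Two lugs inside, at +x and -x, lock under the port's flange with 2 mm of play sideways, 1.5 mm upwards.
- cap_grip (a point): Middle of the red cap's grip bar, 36 mm above the cap's origin. The loosening way is hidden and differs between starts on either port. Locking way: a dead stop 7 to 28 degrees from the start. Loosening way: it turns easily to a dead stop 70 to 88 degrees from the start; there, and up to 12 degrees before, it lifts straight off, nowhere else. Skirt clear after rising 20 mm.
- cap_white: Bystander: a white cap of the same shape and size on the other port. Leave it on.
- band: Banded ear protector: rigid yellow upside-down U, about 100 g, standing on two orange pads on the plate over the red cap. Origin midway between the pads' lower faces, z up. Band 20 mm wide (its y), 5 mm thick; legs 104 mm apart inside (its x); pads 82 mm apart inside, 118 mm outside, 32 mm wide in y, 34 mm high. Flat top, 60 mm long in x, from z = 120 to 125 mm.
- band_crown (a point): Middle of the underside of the band's flat top (z = 120 mm of the band), the face that comes to lie on the rail. Above it, on the flat top, sits a black crown pad to grip by: 44 mm (band x) x 22 mm (band y), from z = 125 to 153 mm of the band.
- rail: Fixed steel rail: a round horizontal bar 12 mm thick, 220 mm long along the body's y, its axis 140 mm above the bench, on two posts at its ends. Origin on the bench under the middle of the bar, z up.
- rail_mid (a point): Middle of the rail's bar, on its axis; y along the bar.
- bin: Bystander: blue open bin, 130 x 110 x 70 mm, on the bench. Leave alone.
- carton: Bystander: white carton, 90 x 110 x 80 mm, on the bench. Leave alone.
- jar: Bystander: jar, 60 mm diameter, 85 mm high, on the bench. Leave alone.

How it is judged:
By the outcome, as a careful person would: the job done as asked, in the order asked, and still so for the second after the job is handed in, while the arm keeps its last pose, push and grip.
It also fails if it takes over 72 s, if anything falls off the work surface, if the arm or the gripper's body presses on something with over 40 N, if the wrist force passes 120 N, or if a joint passes its speed limit or range.

ROBOT

A 7-joint arm with a two-finger parallel gripper is mounted at the origin on the work surface. World frame = base frame: x ahead of the robot, y to its left, z up, the work surface at z = 0. Lengths are in m, angles in degrees, forces in N, time in s.
With the tool pointing down it reaches from about 0.425 to 0.95 m from the base axis. Payload 4.7 kg.
Tool frame: the origin (TCP) lies between the finger pads; the fingertips stand 14 mm ahead of it and the grasp point (between the pads) lies 5 mm behind it (tip_extent is the z of the fingertips in the tool frame, in m); z points along the fingers, y is the line along which they close (so a half turn about z gives the same grasp; the last joint's range is limited). The gripper opens to 85 mm and grips with 20 to 120 N. Pads are 22 mm wide; open, the fingers measure 114 mm over their backs; the gripper's body (76 mm by 85 mm) begins 54 mm behind the grasp point. The pads swing forward as they close: fully open they stand 13 mm farther back than shut.
Start: joints at [-73.963, 26.849, -2.785, 87.806, 1.381, 65.374, -4.715], TCP at [0.205, 0.643, 0.245] pointing down, gripper open.
Joint ranges: [-148.3, 148.3], [-19.14, 114.17], [-79.39, 73.82], [5.75, 140.21], [-59.74, 239.74], [12.07, 113.84], [-152.46, 152.46]. Speed limits (degrees/s): [147.25, 147.25, 180, 180, 180, 180, 180].

INTERFACE

Orientations are given as [roll, pitch, yaw] about the fixed x, y, z axes, in that order (R = Rz(yaw) Ry(pitch) Rx(roll)).
In Python, from bench import * gives the robot as it stands.
- The arm moves only by the tool step_arm, never from a script. Its argument "steps" is a list of rows, each an object with "offset": the shift along the tool's x, y, z in mm, a list of three; "roll": the turn about the tool's z in degrees; "hand": the finger opening in mm, from 0 to 85.4. In form: [{"offset": [x, y, z], "roll": roll, "hand": hand}, ...]. A call has 1 to 8 rows; each row is the pose to reach, as a shift and turn from the pose commanded when the call began, along the tool's axes at that moment; what a row does not reach only later rows make up. A row lasts 1/10 s, in which the tool goes at most 50 mm and 8.59 degrees, less where a joint would pass 70% of its speed; a pose out of reach is approached as far as the arm can. A call with a gripper value outside its range is refused whole. The fingers move at their own pace and stop on an object; the grip force is fixed at half the most. Time passes only in rows, so rows that repeat a pose let the fingers close. It gives the time, the measured TCP pose, the force, the opening and the grip force at its end, in the units of the state.
- observe(): the state, without advancing time (a new reading comes with each control period).
- snapshot(name): name is "scene" or "top"; returns a dict with "pixels" (420x560x3 uint8, red, green, blue), "mtx" (3x3 intrinsics, pixels), "k1" (the pictures are not rectified: a ray, as slopes to the right and down, at radius r is drawn at 1 + k1 r^2 times it, then the intrinsics apply), "R" (3x3) and "t" (3): a world point X has camera coordinates R X + t. Camera axes: x right, y down, z forward; pixel columns grow to the right and rows downward; lengths in m; the calibration is good to about 2 mm. A picture is of the moment at which its call begins. There is no depth.
- sign_off(): hands the job in; it is judged then, once.
The state is a dict: "clock": time; "joint_pos": joint angles; "joint_vel": joint speeds; "effort": joint torques, N m; "tcp_pos": TCP position; "orientation": TCP orientation; "wrist_force": force on the tool from outside, world axes, zero at the start; "torque": the same for the moment, N m; "width": opening from 0.0 (shut) to 1.0 (fully open); "grip_force": force on a finger pad.
Only numpy, scipy, OpenCV 4.12 (cv2) and the standard library are available. Lean on these libraries where they do the work, as an engineer would, in place of code of your own. Each camera call takes 0.05 s, during which the arm holds its last target. There are 200 camera calls.

## Working session

There is one attempt and no reset: what is moved stays moved. The work goes in short steps, Python scripts to look and compute and a tool call to move; the robot and the scene stay as the last step left them, time stands still between calls to the robot, and variables do not carry over. Pictures are saved under pics/ and viewed, at most 10 in all, crops included, and the job is handed in when it is done.

Besides the shell and the picture viewer there is one more tool, called after "Call:" as a command line: name --argument value ..., lists and objects as JSON in quotes. step_arm: Moves the arm, as the interface text tells. Its arguments: {"type":"object","properties":{"steps":{"type":"array"}},"required":["steps"]}

```bash
mkdir -p pics; cat > h.py <<'E'
from bench import *
import numpy as np, cv2
def ray(s,uv):
    K=np.array(s["mtx"]);p=np.array([(uv[0]-K[0,2])/K[0,0],(uv[1]-K[1,2])/K[1,1]]);d=p.copy()
    for _ in range(20): d=p/(1+s["k1"]*(d@d))
    R=np.array(s["R"]);t=np.array(s["t"])
    return -R.T@t, R.T@np.array([d[0],d[1],1])
def onz(s,uv,z):
    o,d=ray(s,uv); return o+d*(z-o[2])/d[2]
def proj(s,X):
    c=np.array(s["R"])@np.array(X)+np.array(s["t"]);d=c[:2]/c[2];d=d*(1+s["k1"]*(d@d));K=np.array(s["mtx"])
    return K[0,0]*d[0]+K[0,2],K[1,1]*d[1]+K[1,2]
def tri(s1,a,s2,b):
    A=np.zeros((3,3));v=np.zeros(3)
    for s,u in((s1,a),(s2,b)):
        o,d=ray(s,u);d/=np.linalg.norm(d);P=np.eye(3)-np.outer(d,d);A+=P;v+=P@o
    return np.linalg.solve(A,v)
def save(s,n): cv2.imwrite("pics/%s.png"%n,cv2.cvtColor(np.asarray(s["pixels"]),cv2.COLOR_RGB2BGR))
E
python3 - <<'E'
from h import *
for n in("scene","top"):
    s=snapshot(n);save(s,n+"0");print(n,np.round(-np.array(s["R"]).T@s["t"],3),s["k1"],np.round(s["R"],2).tolist())
print(observe())
E
```

```text
scene [1.217 0.337 0.626] -0.006941206239446572 [[-0.43, 0.9, 0.0], [0.57, 0.27, -0.78], [-0.7, -0.33, -0.63]]
top [0.481 0.056 0.968] -0.12909531559423365 [[-0.02, -1.0, -0.03], [-0.99, 0.02, -0.16], [0.16, 0.03, -0.99]]
{'clock': 0.1, 'joint_pos': array([-73.96270048,  26.89352141,  -2.78392272,  87.86633865,
         1.37966282,  65.37404431,  -4.71526999]), 'joint_vel': array([ 0.06408176, -0.18767448, -0.07222538, -0.12811915, -0.02514841,
       -0.07412368, -0.07994139]), 'effort': array([ 8.52826233e-04, -5.11515141e+01, -4.70137701e-02, -2.38391626e+01,
        1.07883170e-02,  4.34596310e-03, -2.55125576e-05]), 'tcp_pos': array([0.2049804 , 0.64260935, 0.24436045]), 'orientation': array([-1.79899620e+02,  2.54152008e-03,  1.62307857e+02]), 'wrist_force': array([-0.64731634, -0.64260189, -0.44818587]), 'torque': array([ 0.02069954, -0.00600306,  0.04541546]), 'grip_force': 0.0, 'width': 1.002501649629639}
```

View pics/scene0.png

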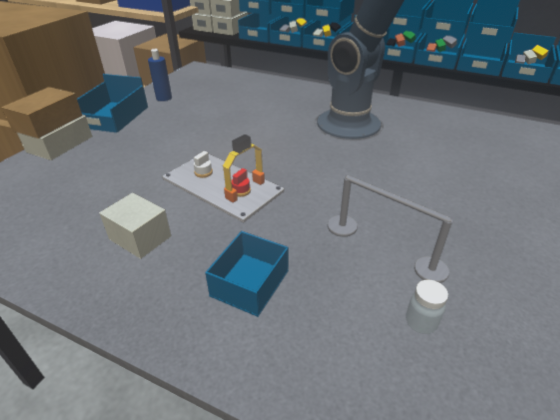

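View pics/top0.png

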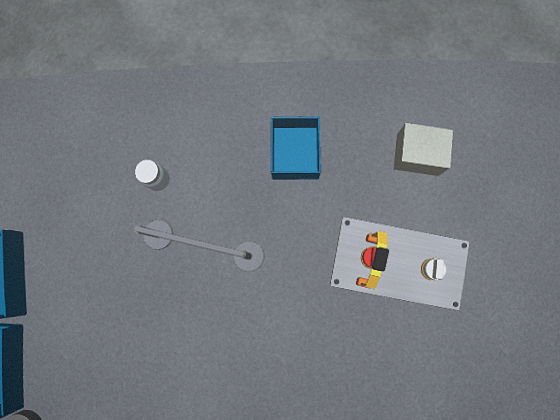

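The top view shows the plate at about (400,263) with the band's black crown pad at (380,258), the red cap under it at (369,257) and the white cap at (435,268). The rail runs from (137,229) to (248,255). The bin, carton and jar are clear of the path.

```bash
cat > m.py <<'E'
from h import *
S={n:snapshot(n) for n in("top","scene")}
def blob(s,f,box):
    p=np.asarray(s["pixels"]).astype(int);x0,y0,x1,y1=box
    m=np.zeros(p.shape[:2],np.uint8);q=p[y0:y1,x0:x1];m[y0:y1,x0:x1]=f(q[...,0],q[...,1],q[...,2])
    n,l,st,c=cv2.connectedComponentsWithStats(m,connectivity=8)
    return sorted([(st[i,4],c[i].round(1),cv2.minAreaRect(np.argwhere(l==i)[:,::-1].astype(np.float32))) for i in range(1,n) if st[i,4]>8],key=lambda a:-a[0])
E
python3 - <<'E'
from m import *
np.set_printoptions(precision=4,suppress=True)
t,c=S["top"],S["scene"]
B=(325,205,475,315);C=(150,125,300,220)
blk=lambda r,g,b:(r<75)&(g<75)&(b<75)&(abs(r-b)<22)
yel=lambda r,g,b:(r>140)&(g>0.6*r)&(b<0.45*r)
org=lambda r,g,b:(r>120)&(g<0.55*r)&(g>0.3*r)&(b<0.35*r)
red=lambda r,g,b:(r>100)&(g<0.28*r)&(b<0.35*r)
for nm,f in(("blk",blk),("yel",yel),("org",org),("red",red)):
    for k,s,bx in(("top",t,B),("scene",c,C)):
        print(nm,k)
        for a in blob(s,f,bx)[:6]:print("  ",a[0],a[1],np.round(cv2.boxPoints(a[2]),1).tolist())
for u,z in(((347.5,223),.012),((464.5,245),.012),((455.5,304.5),.012),((336.5,281.5),.012)):print(onz(t,u,z))
for u in((137,229.5),(248,255)):print("rail",onz(t,u,.14))
for u in((347,181),(446,219)):print("rail sc",onz(c,u,.14))
for n,s in S.items():
    p=np.asarray(s["pixels"]);b=(325,205,475,315) if n=="top" else (140,120,300,225)
    cr=p[b[1]:b[3],b[0]:b[2]];im=cv2.resize(cr,None,fx=5,fy=5,interpolation=cv2.INTER_CUBIC)
    cv2.imwrite(f"pics/c_{n}.png",im[...,::-1])
E
```

```text
blk top
   283 [380.  258.9] [[371.20001220703125, 268.3999938964844], [376.20001220703125, 246.6999969482422], [388.79998779296875, 249.60000610351562], [383.79998779296875, 271.29998779296875]]
blk scene
yel top
   203 [371.7 278.8] [[358.5, 284.8999938964844], [363.1000061035156, 266.79998779296875], [380.5, 271.1000061035156], [375.8999938964844, 289.20001220703125]]
   169 [380.3 239.3] [[370.0, 232.0], [386.0, 232.0], [386.0, 247.0], [370.0, 247.0]]
yel scene
   106 [229.6 159.4] [[222.0, 165.60000610351562], [231.60000610351562, 149.6999969482422], [237.0, 153.0], [227.5, 168.89999389648438]]
   59 [228.  185.2] [[224.6999969482422, 190.60000610351562], [226.0, 177.8000030517578], [233.0, 178.5], [231.8000030517578, 191.3000030517578]]
   19 [228.8 194.3] [[225.0, 194.60000610351562], [226.10000610351562, 191.6999969482422], [232.1999969482422, 194.10000610351562], [231.0, 197.0]]
   13 [257.9 176.7] [[255.10000610351562, 177.6999969482422], [256.1000061035156, 174.6999969482422], [260.0, 176.0], [259.0, 179.0]]
   12 [258.8 170.7] [[255.60000610351562, 169.8000030517578], [25
[... 311 characters left out ...]
], [375.0, 249.0], [373.0, 259.0]]
   11 [361.9 278.6] [[359.0, 278.0], [366.0, 278.0], [366.0, 280.0], [359.0, 280.0]]
org scene
   36 [243.4 182.5] [[237.8000030517578, 184.6999969482422], [246.39999389648438, 178.1999969482422], [248.6999969482422, 181.1999969482422], [240.0, 187.6999969482422]]
   19 [238.6 173.2] [[234.39999389648438, 175.10000610351562], [242.6999969482422, 169.5], [243.60000610351562, 170.89999389648438], [235.3000030517578, 176.5]]
red top
red scene
[ 0.585  -0.0721  0.012 ]
[ 0.5274 -0.3425  0.012 ]
[ 0.393  -0.3125  0.012 ]
[ 0.4531 -0.0424  0.012 ]
rail [0.566  0.3704 0.14  ]
rail [0.5117 0.1433 0.14  ]
rail sc [0.527  0.1575 0.14  ]
rail sc [0.5666 0.3653 0.14  ]
```

View pics/c_top.png

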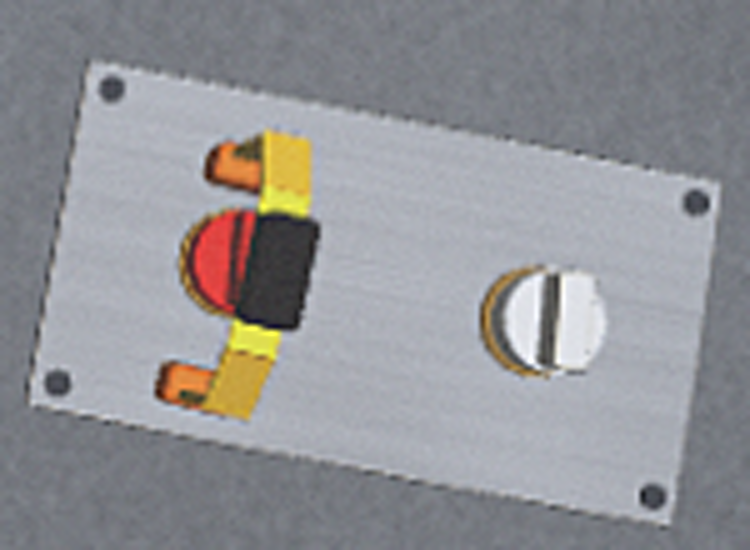

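The crop shows the black pad's top face with its right edge at about (389,249) to (384.6,270.6), and the red bar and skirt to its left. I'll now work out the grasp and the rail axis.

```bash
cat >> h.py <<'E'
def go(P,yaw=None,frm=None):
    """offset (mm, tool axes) and roll (deg) from present pose to world P, tool-y heading given in deg"""
    from scipy.spatial.transform import Rotation as Ro
    o=observe() if frm is None else frm;R=Ro.from_euler("xyz",o["orientation"],degrees=True).as_matrix()
    off=R.T@(np.array(P)-o["tcp_pos"])*1e3
    h=np.degrees(np.arctan2(R[1,1],R[0,1])); r=None if yaw is None else -((yaw-h+90)%180-90)
    return off.round(1),r
E
python3 - <<'E'
from m import *
np.set_printoptions(precision=4,suppress=True)
t,c=S["top"],S["scene"]
a,b=onz(t,(388.9,249.6),.165),onz(t,(384,271),.165)
d=(a-b)/np.linalg.norm(a-b);n=np.array([-d[1],d[0],0]);print("pad edge len",np.linalg.norm(a-b),"x heading",np.degrees(np.arctan2(d[1],d[0])))
P=(a+b)/2+n*.011;print("crown",P,"scene px",proj(c,P))
def bar(s,box,ax):
    p=np.asarray(s["pixels"]).astype(int).mean(2);x0,y0,x1,y1=box;q=p[y0:y1,x0:x1]
    m=(q>q.mean()+ 12)
    print(q.mean(),q.max(),m.sum())
    v=np.argwhere(m)[:,::-1].astype(np.float32)+[x0,y0]
    l=cv2.fitLine(v.astype(np.float32),cv2.DIST_HUBER,0,.01,.01).ravel();print(l,v.shape);return l
lt=bar(t,(180,225,225,262),0);ls=bar(c,(365,180,425,222),0)
# plane through bar line from each view, intersect with z=.14 -> line
for s,l in((t,lt),(c,ls)):
    A=onz(s,l[2:]-l[:2]*20,.14);B=onz(s,l[2:]+l[:2]*20,.14);print("bar",A,B,"heading",np.degrees(np.arctan2(*(B-A)[[1,0]])))
p=np.asarray(c["pixels"])[165:290,320:460];cv2.imwrite("pics/rail.png",cv2.resize(p,None,fx=4,fy=4)[...,::-1])
for q,h in(((.60,.25,.30),76.5),((P[0],P[1],.22),None)):print(go(q,h))
E
```

```text
pad edge len 0.04192585248733238 x heading -15.738922738707373
crown [ 0.4982 -0.1129  0.165 ] scene px (np.float64(242.14889106751295), np.float64(137.8338110389409))
125.87147147147147 152.33333333333334 171
[  0.9722   0.234  201.9426 243.912 ] (171, 2)
131.00291005291007 151.0 183
[  0.9219   0.3874 394.85   196.1706] (183, 2)
bar [0.5449 0.2751 0.14  ] [0.5252 0.1962 0.14  ] heading -104.07208451348346
bar [0.5266 0.221  0.14  ] [0.5465 0.3004 0.14  ] heading 75.95064085119834
(array([-495.7, -254.4,  -54.9]), np.float64(-4.191806640480351))
(array([-509. , -630.9,   25.4]), None)
```

View pics/c_scene.png

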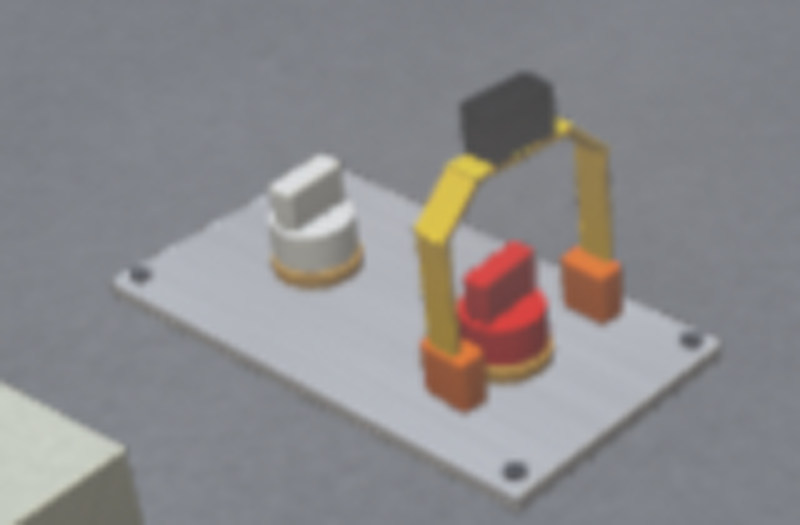

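Call:
step_arm --steps '[{"offset": [-323,-205,0],"roll": -3.7,"hand": 60},{"offset": [-323,-205,0],"roll": -3.7,"hand": 60},{"offset": [-323,-205,0],"roll": -3.7,"hand": 60},{"offset": [-323,-205,0],"roll": -3.7,"hand": 60},{"offset": [-323,-205,0],"roll": -3.7,"hand": 60},{"offset": [-323,-205,0],"roll": -3.7,"hand": 60},{"offset": [-323,-205,0],"roll": -3.7,"hand": 60},{"offset": [-323,-205,0],"roll": -3.7,"hand": 60}]'

```text
clock: 1.1
tcp_pos: [0.4532, 0.3457, 0.2456]
orientation: [-180.0, 0.1, 165.7]
wrist_force: [-0.4, 0.2, 0.2]
width: 0.706
grip_force: 0.0
```

```bash
python3 - <<'E'
from h import *
o=observe();print(o["clock"],o["tcp_pos"],o["orientation"],go((.498,-.113,.22),76))
E
```

```text
1.1 [0.45315758 0.3457029  0.24557879] [-1.79965320e+02  8.24705817e-02  1.65745071e+02] (array([-156.4, -433.5,   26.1]), np.float64(-0.2549787306568305))
```

Call:
step_arm --steps '[{"offset": [-156,-433,0],"roll": 0,"hand": 60},{"offset": [-156,-433,0],"roll": 0,"hand": 60},{"offset": [-156,-433,0],"roll": 0,"hand": 60},{"offset": [-156,-433,0],"roll": 0,"hand": 60},{"offset": [-156,-433,0],"roll": 0,"hand": 60},{"offset": [-156,-433,0],"roll": 0,"hand": 60},{"offset": [-156,-433,0],"roll": 0,"hand": 60},{"offset": [-156,-433,0],"roll": 0,"hand": 60}]'

```text
clock: 1.9
tcp_pos: [0.491, -0.0502, 0.2457]
orientation: [180.0, 0.1, 166.0]
wrist_force: [1.0, -0.1, 0.4]
width: 0.705
grip_force: 0.0
```

Call:
step_arm --steps '[{"offset": [0,0,0],"roll": 0,"hand": 60},{"offset": [0,0,0],"roll": 0,"hand": 60}]'

```text
clock: 2.1
tcp_pos: [0.491, -0.0494, 0.2454]
orientation: [180.0, 0.0, 165.8]
wrist_force: [0.1, -0.1, 0.1]
width: 0.702
grip_force: 0.0
```

```bash
python3 - <<'E'
from h import *
o=observe();print(o["clock"],o["tcp_pos"],o["orientation"],go((.498,-.113,.15),76))
s=snapshot("scene");save(s,"a")
p=np.asarray(s["pixels"])[90:225,140:300];cv2.imwrite("pics/a.png",cv2.resize(p,None,fx=4,fy=4,interpolation=2)[...,::-1])
E
```

```text
2.1 [ 0.49099522 -0.0494215   0.24535773] [1.79980249e+02 3.56758302e-03 1.65818831e+02] (array([-22.4, -60. ,  95.3]), np.float64(-0.1811682631548166))
```

View pics/a.png

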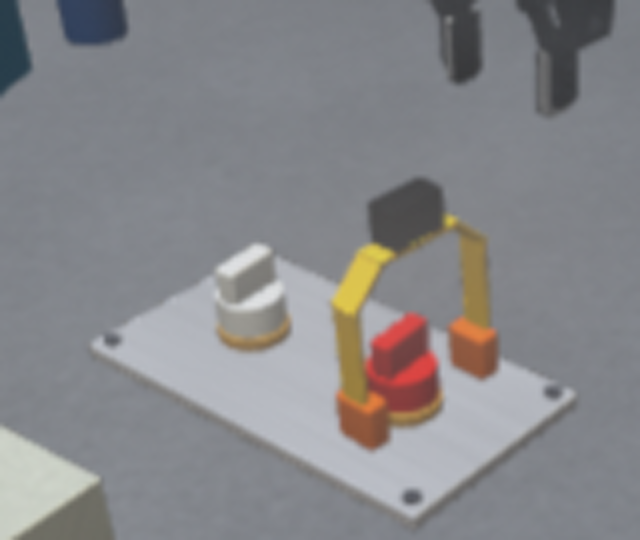

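The fingers are still about 60 mm to the right of the crown pad at (241,143), as the numbers say. I'll go over it, then down, and close.

Call:
step_arm --steps '[{"offset": [-22,-60,0],"roll": 0,"hand": 60},{"offset": [-22,-60,0],"roll": 0,"hand": 60},{"offset": [-22,-60,30],"roll": 0,"hand": 60},{"offset": [-22,-60,60],"roll": 0,"hand": 60},{"offset": [-22,-60,80],"roll": 0,"hand": 60},{"offset": [-22,-60,95],"roll": 0,"hand": 60},{"offset": [-22,-60,95],"roll": 0,"hand": 60},{"offset": [-22,-60,95],"roll": 0,"hand": 60}]'

```text
clock: 2.95
tcp_pos: [0.4984, -0.1104, 0.1504]
orientation: [180.0, -0.0, 166.2]
wrist_force: [0.3, 0.6, 0.0]
width: 0.701
grip_force: 0.0
```

Call:
step_arm --steps '[{"offset": [0,0,0],"roll": 0,"hand": 40},{"offset": [0,0,0],"roll": 0,"hand": 35},{"offset": [0,0,0],"roll": 0,"hand": 30},{"offset": [0,0,0],"roll": 0,"hand": 26},{"offset": [0,0,0],"roll": 0,"hand": 22},{"offset": [0,0,0],"roll": 0,"hand": 10},{"offset": [0,0,0],"roll": 0,"hand": 10},{"offset": [0,0,0],"roll": 0,"hand": 10}]'

```text
clock: 3.75
tcp_pos: [0.4982, -0.1123, 0.1507]
orientation: [-180.0, 0.0, 166.0]
wrist_force: [-1.2, -1.8, 5.7]
width: 0.248
grip_force: 59.4
```

Call:
step_arm --steps '[{"offset": [0,0,-15],"roll": 0,"hand": 10},{"offset": [0,0,-40],"roll": 0,"hand": 10},{"offset": [0,0,-70],"roll": 0,"hand": 10},{"offset": [0,0,-100],"roll": 0,"hand": 10},{"offset": [0,0,-130],"roll": 0,"hand": 10},{"offset": [0,0,-155],"roll": 0,"hand": 10},{"offset": [0,0,-170],"roll": 0,"hand": 10},{"offset": [0,0,-170],"roll": 0,"hand": 10}]'

```text
clock: 4.55
tcp_pos: [0.4989, -0.1116, 0.3218]
orientation: [179.9, 0.2, 166.0]
wrist_force: [0.4, -0.5, -0.6]
width: 0.248
grip_force: 58.6
```

```bash
python3 - <<'E'
from h import *
o=observe();print(o["clock"],o["tcp_pos"],o["wrist_force"],o["width"],go((.538,.258,.32),76))
s=snapshot("scene");t=snapshot("top")
a=np.asarray(s["pixels"])[60:225,140:300];b=np.asarray(t["pixels"])[205:315,325:475]
a=cv2.resize(a,(400,412));b=cv2.resize(b,(400,293));b=cv2.copyMakeBorder(b,0,119,0,0,0)
cv2.imwrite("pics/b.png",np.hstack([a,b])[...,::-1])
E
```

```text
4.55 [ 0.49887608 -0.11156716  0.32180179] [ 0.36016807 -0.50571876 -0.56803622] 0.2478229106739537 (array([ 51.2, 368.1,   2.1]), np.float64(0.03898238092976669))
```

View pics/b.png

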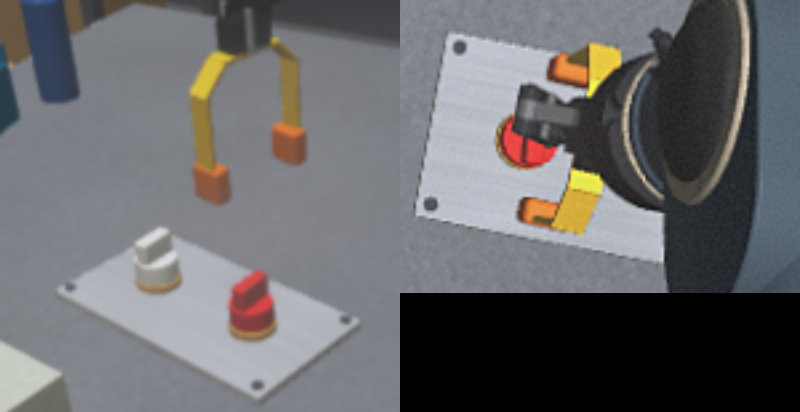

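The band is held level above the plate, and both caps are undisturbed. Now over the rail.

Call:
step_arm --steps '[{"offset": [51,368,0],"roll": 0,"hand": 10},{"offset": [51,368,0],"roll": 0,"hand": 10},{"offset": [51,368,0],"roll": 0,"hand": 10},{"offset": [51,368,0],"roll": 0,"hand": 10},{"offset": [51,368,0],"roll": 0,"hand": 10},{"offset": [51,368,0],"roll": 0,"hand": 10},{"offset": [51,368,0],"roll": 0,"hand": 10},{"offset": [51,368,0],"roll": 0,"hand": 10}]'

```text
clock: 5.45
tcp_pos: [0.5353, 0.2638, 0.3175]
orientation: [-180.0, -0.3, 166.4]
wrist_force: [0.4, 0.0, -1.2]
width: 0.247
grip_force: 58.7
```

Call:
step_arm --steps '[{"offset": [0,0,0],"roll": 0,"hand": 10},{"offset": [0,0,0],"roll": 0,"hand": 10}]'

```text
clock: 5.65
tcp_pos: [0.5368, 0.2572, 0.3182]
orientation: [-179.8, -0.1, 166.0]
wrist_force: [-0.3, -0.9, -1.9]
width: 0.245
grip_force: 58.8
```

```bash
python3 - <<'E'
from m import *
o=observe();print(o["clock"],o["tcp_pos"],o["orientation"],go((.538,.258,.166),76))
c,t=S["scene"],S["top"]
org=lambda r,g,b:(r>110)&(g<0.6*r)&(b<0.4*r)
for n,s in S.items():
    for a in blob(s,org,(100 if n=="top" else 300,20 if n=="scene" else 150,300 if n=="top" else 500,300))[:4]:print(n,a[0],a[1])
a=np.asarray(c["pixels"])[60:290,310:470];b=np.asarray(t["pixels"])[170:320,110:330]
a=cv2.resize(a,(330,474));b=cv2.resize(b,(460,314));b=cv2.copyMakeBorder(b,0,160,0,0,0)
cv2.imwrite("pics/c.png",np.hstack([a,b])[...,::-1])
E
```

```text
5.75 [0.53741899 0.25557554 0.3192752 ] [-1.79887090e+02 -6.40683394e-02  1.65862981e+02] (array([-1.000e-01,  2.800e+00,  1.533e+02]), np.float64(-0.13689242317094852))
top 71 [176.9 266. ]
top 61 [189.2 215.9]
scene 199 [407.3 160.4]
scene 196 [382.4 183.7]
```

View pics/c.png

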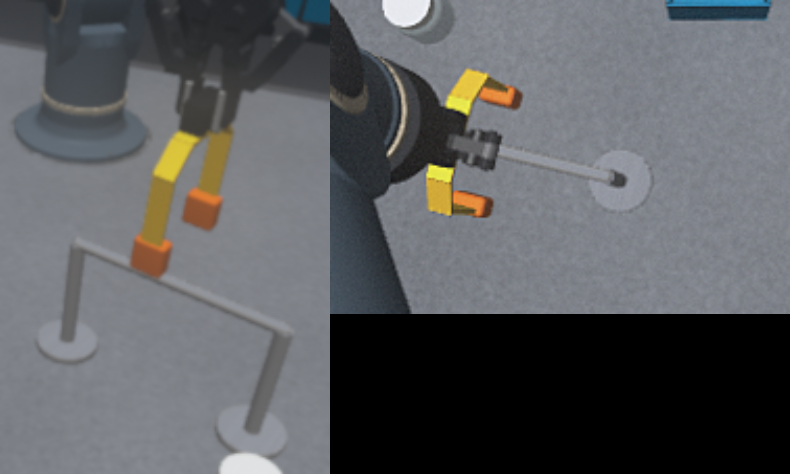

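The band hangs level above the rail, pads at scene (382,184) and (407,160), and the bar runs between them. I'll check the centring with the pads.

```bash
python3 - <<'E'
from m import *
np.set_printoptions(precision=4,suppress=True)
t,c=S["top"],S["scene"]
T=[tri(t,a,c,b) for a,b in(((176.9,266),(407.3,160.4)),((189.2,215.9),(382.4,183.7)))]
print(T,sum(T)/2)
# visible bar right of band, top view & left/right parts in the scene: edges across the bar
def edge(s,box):
    p=np.asarray(s["pixels"]).astype(float).mean(2);x0,y0,x1,y1=box;out=[]
    for x in range(x0,x1):
        col=cv2.GaussianBlur(p[y0:y1,x:x+1],(1,3),0).ravel();g=np.abs(np.diff(col));i,j=np.sort(np.argsort(g)[-6:])[[0,-1]]
        w=g*(g>0.4*g.max());ii=np.nonzero(w)[0];out.append((x,y0+(ii[0]+ii[-1])/2+.5,ii[-1]-ii[0]))
    return np.array(out)
for s,box in((t,(196,235,235,262)),(c,(355,176,375,200)),(c,(395,190,440,225))):
    e=edge(s,box);print(np.median(e[:,2]));f=np.polyfit(e[:,0],e[:,1],1);r=e[:,1]-np.polyval(f,e[:,0]);k=abs(r)<1;f=np.polyfit(e[k,0],e[k,1],1)
    A,B=[onz(s,(x,np.polyval(f,x)),.14) for x in(box[0],box[2])];u=(B-A)/(B-A)[1];print(A+u*(.258-A[1]),np.degrees(np.arctan2(u[1],u[0])))
E
```

```text
[array([0.4913, 0.2673, 0.2005]), array([0.5853, 0.2441, 0.1965])] [0.5383 0.2557 0.1985]
7.0
[0.5399 0.258  0.14  ] 75.15564055662594
7.0
[0.5398 0.258  0.14  ] 77.80905925790321
5.0
[0.5463 0.258  0.14  ] 78.07930768563998
```

Call:
step_arm --steps '[{"offset": [-2,2,30],"roll": 0,"hand": 10},{"offset": [-2,2,60],"roll": 0,"hand": 10},{"offset": [-2,2,90],"roll": 0,"hand": 10},{"offset": [-2,2,115],"roll": 0,"hand": 10},{"offset": [-2,2,135],"roll": 0,"hand": 10},{"offset": [-2,2,145],"roll": 0,"hand": 10},{"offset": [-2,2,150],"roll": 0,"hand": 10},{"offset": [-2,2,152],"roll": 0,"hand": 10}]'

```text
clock: 6.65
tcp_pos: [0.5403, 0.2588, 0.1687]
orientation: [180.0, 0.0, 166.0]
wrist_force: [0.3, -0.5, -1.1]
width: 0.245
grip_force: 58.9
```

Call:
step_arm --steps '[{"offset": [0,0,1],"roll": 0,"hand": 10},{"offset": [0,0,1],"roll": 0,"hand": 10}]'

```text
clock: 6.85
tcp_pos: [0.5403, 0.2592, 0.1682]
orientation: [179.9, 0.1, 166.0]
wrist_force: [0.2, -0.9, -0.5]
width: 0.243
grip_force: 58.9
```

Call:
step_arm --steps '[{"offset": [0,0,1],"roll": 0,"hand": 10},{"offset": [0,0,2],"roll": 0,"hand": 10},{"offset": [0,0,2],"roll": 0,"hand": 10}]'

```text
clock: 7.15
tcp_pos: [0.5398, 0.2591, 0.1654]
orientation: [180.0, 0.0, 166.0]
wrist_force: [-0.2, -0.1, -1.2]
width: 0.246
grip_force: 58.9
```

Call:
step_arm --steps '[{"offset": [0,0,1],"roll": 0,"hand": 10},{"offset": [0,0,1.5],"roll": 0,"hand": 10},{"offset": [0,0,1.5],"roll": 0,"hand": 10}]'

```text
clock: 7.45
tcp_pos: [0.54, 0.2591, 0.1645]
orientation: [180.0, 0.0, 166.0]
wrist_force: [-1.9, -0.4, 4.7]
width: 0.244
grip_force: 59.7
```

Contact (+5 N up). Releasing gradually, then straight up.

Call:
step_arm --steps '[{"offset": [0,0,0],"roll": 0,"hand": 22},{"offset": [0,0,0],"roll": 0,"hand": 24},{"offset": [0,0,0],"roll": 0,"hand": 27},{"offset": [0,0,0],"roll": 0,"hand": 32},{"offset": [0,0,0],"roll": 0,"hand": 40},{"offset": [0,0,0],"roll": 0,"hand": 50},{"offset": [0,0,0],"roll": 0,"hand": 50},{"offset": [0,0,0],"roll": 0,"hand": 50}]'

```text
clock: 8.25
tcp_pos: [0.5399, 0.259, 0.1638]
orientation: [180.0, 0.0, 166.0]
wrist_force: [0.3, -0.9, -1.1]
width: 0.587
grip_force: 0.0
```

Call:
step_arm --steps '[{"offset": [0,0,-10],"roll": 0,"hand": 50},{"offset": [0,0,-25],"roll": 0,"hand": 50},{"offset": [0,0,-50],"roll": 0,"hand": 50},{"offset": [0,0,-80],"roll": 0,"hand": 50},{"offset": [0,0,-110],"roll": 0,"hand": 50},{"offset": [0,0,-130],"roll": 0,"hand": 50},{"offset": [0,0,-130],"roll": 0,"hand": 50}]'

```text
clock: 8.95
tcp_pos: [0.5415, 0.2597, 0.2981]
orientation: [179.7, 0.3, 166.0]
wrist_force: [1.1, -0.1, 0.6]
width: 0.583
grip_force: 0.0
```

```bash
python3 - <<'E'
from m import *
np.set_printoptions(precision=4,suppress=True)
o=observe();print(o["clock"],o["tcp_pos"],o["orientation"])
c,t=S["scene"],S["top"]
# red cap grip bar (top z=.071) and skirt in top view
red=lambda r,g,b:(r>90)&(g<0.5*r)&(b<0.5*r)
for n,s,bx in(("top",t,(325,205,475,315)),("scene",c,(200,140,290,215))):
    for a in blob(s,red,bx)[:4]:print(n,a[0],a[1],a[2])
a=np.asarray(c["pixels"])[90:290,310:470];b=np.asarray(t["pixels"])[232:287,340:400]
a=cv2.resize(a,(330,412));b=cv2.resize(b,(450,412),interpolation=2)
cv2.imwrite("pics/d.png",np.hstack([a,b])[...,::-1])
E
```

```text
9.05 [0.5397 0.2589 0.2941] [179.9673   0.0226 166.0074]
top 313 [373.5 257.2] ((373.5, 257.0), (20.0, 19.0), 90.0)
scene 126 [240.1 184.8] ((240.49996948242188, 185.0), (12.303659439086914, 16.263456344604492), 81.8698959350586)
scene 54 [238.9 173. ] ((238.94000244140625, 172.92001342773438), (4.200000286102295, 13.200000762939453), 53.13010025024414)
```

View pics/d.png

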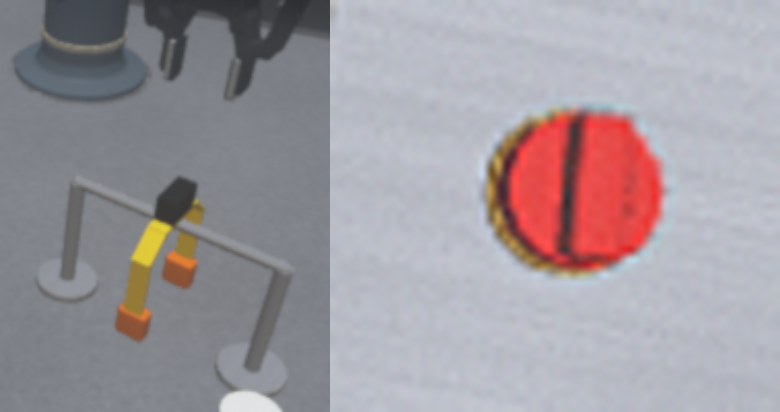

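The band hangs over the rail and straddles the bar by itself. In the top view the red cap's bar edge runs (374,247) to (372.4,265.6), so its heading is about -6°.

```bash
python3 - <<'E'
from m import *
np.set_printoptions(precision=4,suppress=True)
t,c=S["top"],S["scene"]
p=np.asarray(t["pixels"]).astype(float)[...,0]
pts=[]
for y in range(250,264):
    g=np.diff(p[y,366:380]);i=g.argmax();w=np.clip(g[max(i-1,0):i+2],0,None);pts.append((366+.5+(w@np.arange(max(i-1,0),i+2))/w.sum(),y))
f=np.polyfit([q[1] for q in pts],[q[0] for q in pts],1)
A,B=[onz(t,(np.polyval(f,y),y),.071) for y in(264,250)]
d=(B-A)/np.linalg.norm(B-A);print("bar heading",np.degrees(np.arctan2(d[1],d[0])))
port=np.array([.5042,-.1239]);n=np.array([-d[1],d[0]]);print("edge to port across",(A[:2]-port)@n)
u,v=zip(*[(374.3,257.4)]) ;print("skirt-ish centroid",onz(t,(373.5,257.2),.05))
q=[]
for z in(.045,):
  m=blob(t,lambda r,g,b:(r>90)&(g<.5*r)&(b<.5*r),(325,205,475,315))[0]
print(onz(c,(238.9,173),.071))
o=observe();print(o["joint_pos"]);print(go((*port,.13),np.degrees(np.arctan2(d[1],d[0]))+90))
E
```

```text
bar heading -8.394721292109347
edge to port across 0.00931380941351378
skirt-ish centroid [ 0.5047 -0.121   0.05  ]
[ 0.5109 -0.122   0.071 ]
[-34.8424  17.4708   6.6432  95.6394  -2.1625  67.1508  48.3525]
(array([ -58.9, -379.5,  163.1]), np.float64(-5.594458370743723))
```

Call:
step_arm --steps '[{"offset": [-59,-379,0],"roll": -6,"hand": 50},{"offset": [-59,-379,0],"roll": -6,"hand": 50},{"offset": [-59,-379,0],"roll": -6,"hand": 50},{"offset": [-59,-379,0],"roll": -6,"hand": 50},{"offset": [-59,-379,0],"roll": -6,"hand": 50},{"offset": [-59,-379,0],"roll": -6,"hand": 50},{"offset": [-59,-379,0],"roll": -6,"hand": 50},{"offset": [-59,-379,0],"roll": -6,"hand": 50}]'

```text
clock: 9.95
tcp_pos: [0.5037, -0.1269, 0.2928]
orientation: [-179.9, -0.1, 171.8]
wrist_force: [0.4, 0.0, 0.2]
width: 0.583
grip_force: 0.0
```

Call:
step_arm --steps '[{"offset": [0,0,50],"roll": 0,"hand": 50},{"offset": [0,0,100],"roll": 0,"hand": 50},{"offset": [0,0,140],"roll": 0,"hand": 50},{"offset": [0,0,170],"roll": 0,"hand": 50},{"offset": [0,0,185],"roll": 0,"hand": 50},{"offset": [0,0,190],"roll": 0,"hand": 50},{"offset": [0,0,190],"roll": 0,"hand": 50},{"offset": [0,0,190],"roll": 0,"hand": 50}]'

```text
clock: 10.75
tcp_pos: [0.5059, -0.1231, 0.1043]
orientation: [180.0, 0.1, 172.0]
wrist_force: [0.9, -0.6, -0.2]
width: 0.581
grip_force: 0.0
```

```bash
python3 - <<'E'
from m import *
o=observe();print(o["tcp_pos"],o["joint_pos"],go((.5045,-.123,.061),83))
c=S["scene"];a=np.asarray(c["pixels"])[110:225,170:310]
cv2.imwrite("pics/e.png",cv2.resize(a,None,fx=5,fy=5,interpolation=2)[...,::-1])
E
```

```text
[ 0.50617292 -0.1231326   0.10477782] [ -3.7671945   23.02932248  16.01540945 117.2242795   -9.52638631
  40.82555661 100.26056911] (array([ 1.8, -0.1, 43.8]), np.float64(-0.9937125472357309))
```

View pics/e.png

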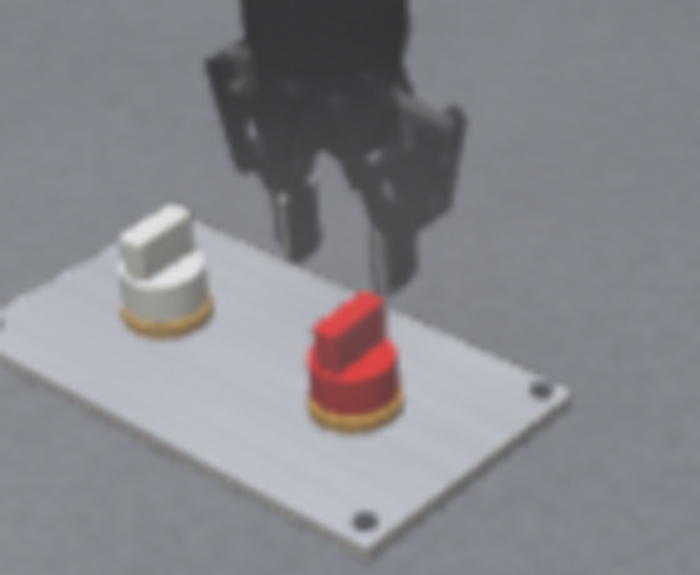

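The red cap stands at crop (353,360) below and in front of the open fingers, bar aligned with the pads, nothing in the way. Joint 7 is at 100°, so negative roll is the way with room. Descend and grip.

Call:
step_arm --steps '[{"offset": [2,0,20],"roll": 0,"hand": 50},{"offset": [2,0,35],"roll": 0,"hand": 50},{"offset": [2,0,43],"roll": 0,"hand": 50},{"offset": [2,0,43],"roll": 0,"hand": 50},{"offset": [2,0,43],"roll": 0,"hand": 35},{"offset": [2,0,43],"roll": 0,"hand": 25},{"offset": [2,0,43],"roll": 0,"hand": 20},{"offset": [2,0,43],"roll": 0,"hand": 16}]'

```text
clock: 11.65
tcp_pos: [0.5039, -0.1229, 0.0613]
orientation: [-180.0, 0.1, 172.0]
wrist_force: [0.3, -0.0, 0.9]
width: 0.189
grip_force: 0.5
```

Call:
step_arm --steps '[{"offset": [0,0,0],"roll": 0,"hand": 8},{"offset": [0,0,0],"roll": 0,"hand": 8},{"offset": [0,0,0],"roll": 0,"hand": 8}]'

```text
clock: 11.95
tcp_pos: [0.5039, -0.1229, 0.0615]
orientation: [180.0, 0.1, 172.0]
wrist_force: [-1.1, -0.1, 5.5]
width: 0.17
grip_force: 60.1
```

```bash
python3 - <<'E'
from h import *
o=observe();print({k:np.round(o[k],3) for k in("clock","tcp_pos","orientation","wrist_force","torque","width","joint_pos","effort")})
E
```

```text
{'clock': np.float64(11.95), 'tcp_pos': array([ 0.504, -0.123,  0.061]), 'orientation': array([1.79991e+02, 5.50000e-02, 1.71998e+02]), 'wrist_force': array([-1.063, -0.08 ,  5.46 ]), 'torque': array([-0.039,  0.214, -0.007]), 'width': np.float64(0.17), 'joint_pos': array([ -2.478,  26.913,  14.587, 118.899, -11.364,  35.417, 101.88 ]), 'effort': array([-1.5200e-01, -3.8300e+01,  2.7000e+00, -1.4084e+01, -6.1000e-02,
       -3.0800e-01,  9.0000e-03])}
```

Call:
step_arm --steps '[{"offset": [0,0,0],"roll": -3,"hand": 8},{"offset": [0,0,0],"roll": -6,"hand": 8},{"offset": [0,0,0],"roll": -9,"hand": 8},{"offset": [0,0,0],"roll": -12,"hand": 8},{"offset": [0,0,0],"roll": -12,"hand": 8}]'

```text
clock: 12.45
tcp_pos: [0.5042, -0.1231, 0.0614]
orientation: [-180.0, 0.1, -176.0]
wrist_force: [-0.2, -0.0, 5.9]
width: 0.175
grip_force: 60.2
```

```bash
cat > st.py <<'E'
from h import *
o=observe();print({k:np.round(o[k],3).tolist() for k in("clock","tcp_pos","orientation","wrist_force","torque","width","joint_pos")})
E
python3 st.py
```

```text
{'clock': 12.45, 'tcp_pos': [0.504, -0.123, 0.061], 'orientation': [-179.979, 0.094, -175.997], 'wrist_force': [-0.177, -0.045, 5.85], 'torque': [-0.127, 0.098, 0.055], 'width': 0.175, 'joint_pos': [0.085, 26.689, 11.338, 118.737, -8.807, 35.248, 111.448]}
```

Call:
step_arm --steps '[{"offset": [0,0,0],"roll": -3,"hand": 8},{"offset": [0,0,0],"roll": -6,"hand": 8},{"offset": [0,0,0],"roll": -9,"hand": 8},{"offset": [0,0,0],"roll": -9,"hand": 8}]'

```text
clock: 12.85
tcp_pos: [0.5042, -0.1234, 0.0615]
orientation: [-179.9, 0.1, -167.0]
wrist_force: [-0.7, -0.7, 6.0]
width: 0.174
grip_force: 60.2
```

```bash
python3 st.py
```

```text
{'clock': 12.85, 'tcp_pos': [0.504, -0.123, 0.061], 'orientation': [-179.943, 0.093, -167.025], 'wrist_force': [-0.739, -0.712, 6.031], 'torque': [-0.219, 0.129, 0.025], 'width': 0.174, 'joint_pos': [1.982, 26.564, 8.953, 118.621, -6.91, 35.183, 118.628]}
```

Call:
step_arm --steps '[{"offset": [0,0,0],"roll": -3,"hand": 8},{"offset": [0,0,0],"roll": -6,"hand": 8},{"offset": [0,0,0],"roll": -9,"hand": 8},{"offset": [0,0,0],"roll": -12,"hand": 8},{"offset": [0,0,0],"roll": -12,"hand": 8}]'

```text
clock: 13.35
tcp_pos: [0.5042, -0.1239, 0.0614]
orientation: [-179.9, 0.1, -155.1]
wrist_force: [-0.6, -1.5, 5.9]
width: 0.174
grip_force: 60.3
```

```bash
python3 st.py
```

```text
{'clock': 13.35, 'tcp_pos': [0.504, -0.124, 0.061], 'orientation': [-179.894, 0.07, -155.069], 'wrist_force': [-0.649, -1.456, 5.886], 'torque': [-0.54, 0.05, 0.067], 'width': 0.174, 'joint_pos': [4.524, 26.457, 5.787, 118.471, -4.392, 35.151, 128.226]}
```

It turned 33° freely, so negative roll loosens. Joint 7 hasn't room for the rest, so I'll release, rise, turn the hand half a turn back, and regrip.

Call:
step_arm --steps '[{"offset": [0,0,0],"roll": 0,"hand": 20},{"offset": [0,0,0],"roll": 0,"hand": 30},{"offset": [0,0,0],"roll": 0,"hand": 50},{"offset": [0,0,0],"roll": 0,"hand": 50},{"offset": [0,0,-15],"roll": 0,"hand": 50},{"offset": [0,0,-35],"roll": 0,"hand": 50},{"offset": [0,0,-50],"roll": 0,"hand": 50},{"offset": [0,0,-50],"roll": 0,"hand": 50}]'

```text
clock: 14.15
tcp_pos: [0.5048, -0.1228, 0.1124]
orientation: [-179.9, 0.2, -155.0]
wrist_force: [0.1, 0.4, -0.1]
width: 0.582
grip_force: 0.0
```

Call:
step_arm --steps '[{"offset": [0,0,0],"roll": 8,"hand": 50},{"offset": [0,0,0],"roll": 16,"hand": 50},{"offset": [0,0,0],"roll": 24,"hand": 50},{"offset": [0,0,0],"roll": 32,"hand": 50},{"offset": [0,0,0],"roll": 40,"hand": 50},{"offset": [0,0,0],"roll": 48,"hand": 50},{"offset": [0,0,0],"roll": 56,"hand": 50},{"offset": [0,0,0],"roll": 64,"hand": 50}]'

```text
clock: 14.95
tcp_pos: [0.5028, -0.1225, 0.1098]
orientation: [-179.9, -0.1, 140.7]
wrist_force: [0.4, -1.3, 0.8]
width: 0.584
grip_force: 0.0
```

Call:
step_arm --steps '[{"offset": [0,0,0],"roll": 8,"hand": 50},{"offset": [0,0,0],"roll": 16,"hand": 50},{"offset": [0,0,0],"roll": 24,"hand": 50},{"offset": [0,0,0],"roll": 32,"hand": 50},{"offset": [0,0,0],"roll": 40,"hand": 50},{"offset": [0,0,0],"roll": 48,"hand": 50},{"offset": [0,0,0],"roll": 56,"hand": 50},{"offset": [0,0,0],"roll": 64,"hand": 50}]'

```text
clock: 15.75
tcp_pos: [0.5029, -0.1225, 0.1098]
orientation: [-179.9, 0.0, 76.7]
wrist_force: [0.4, -0.7, -0.3]
width: 0.584
grip_force: 0.0
```

Call:
step_arm --steps '[{"offset": [0,0,0],"roll": 8,"hand": 50},{"offset": [0,0,0],"roll": 16,"hand": 50},{"offset": [0,0,0],"roll": 24,"hand": 50},{"offset": [0,0,0],"roll": 32,"hand": 50},{"offset": [0,0,0],"roll": 40,"hand": 50},{"offset": [0,0,0],"roll": 48,"hand": 50},{"offset": [0,0,0],"roll": 52,"hand": 50},{"offset": [0,0,0],"roll": 52,"hand": 50}]'

```text
clock: 16.55
tcp_pos: [0.5029, -0.1225, 0.1098]
orientation: [180.0, 0.1, 25.0]
wrist_force: [0.4, 0.0, -0.0]
width: 0.588
grip_force: 0.0
```

```bash
python3 st.py; python3 - <<'E'
from m import *
print(go((.5042,-.1232,.0614),25))
c=S["scene"];a=np.asarray(c["pixels"])[110:225,170:310]
cv2.imwrite("pics/f.png",cv2.resize(a,None,fx=4,fy=4,interpolation=2)[...,::-1])
E
```

```text
{'clock': 16.55, 'tcp_pos': [0.503, -0.122, 0.11], 'orientation': [179.992, 0.127, 25.03], 'wrist_force': [0.387, 0.039, -0.008], 'torque': [-0.0, -0.005, 0.025], 'width': 0.588, 'joint_pos': [-30.741, 30.697, 52.871, 118.661, -33.69, 46.978, -22.576]}
(array([ 0.8,  1.1, 48.7]), np.float64(-89.89105793830907))
```

View pics/f.png

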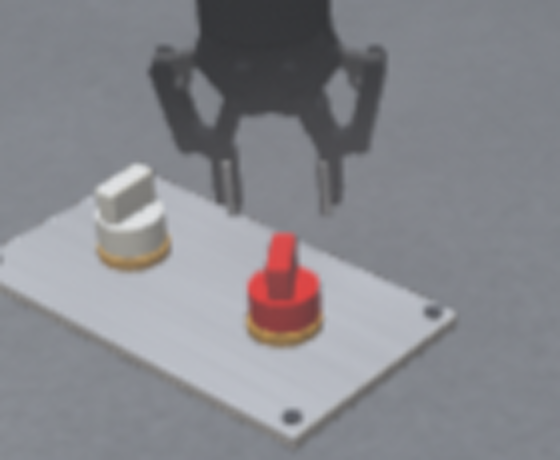

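The red bar has turned with the hand and points along the fingers' gap; the cap is still seated at crop (284,305). Regrip.

Call:
step_arm --steps '[{"offset": [1,1,20],"roll": 0,"hand": 50},{"offset": [1,1,40],"roll": 0,"hand": 50},{"offset": [1,1,48],"roll": 0,"hand": 50},{"offset": [1,1,48],"roll": 0,"hand": 50},{"offset": [1,1,48],"roll": 0,"hand": 35},{"offset": [1,1,48],"roll": 0,"hand": 25},{"offset": [1,1,48],"roll": 0,"hand": 20},{"offset": [1,1,48],"roll": 0,"hand": 16}]'

```text
clock: 17.45
tcp_pos: [0.5053, -0.1235, 0.0634]
orientation: [179.9, -0.1, 25.0]
wrist_force: [-0.1, -0.4, 1.2]
width: 0.187
grip_force: 0.4
```

Call:
step_arm --steps '[{"offset": [0,0,0],"roll": 0,"hand": 8},{"offset": [0,0,0],"roll": 0,"hand": 8},{"offset": [0,0,0],"roll": 0,"hand": 8}]'

```text
clock: 17.75
tcp_pos: [0.5054, -0.1235, 0.0635]
orientation: [180.0, -0.1, 25.0]
wrist_force: [-0.0, -0.1, 6.1]
width: 0.177
grip_force: 59.7
```

Call:
step_arm --steps '[{"offset": [0,0,0],"roll": -4,"hand": 8},{"offset": [0,0,0],"roll": -8,"hand": 8},{"offset": [0,0,0],"roll": -12,"hand": 8},{"offset": [0,0,0],"roll": -16,"hand": 8},{"offset": [0,0,0],"roll": -20,"hand": 8},{"offset": [0,0,0],"roll": -24,"hand": 8},{"offset": [0,0,0],"roll": -28,"hand": 8},{"offset": [0,0,0],"roll": -32,"hand": 8}]'

```text
clock: 18.55
tcp_pos: [0.5056, -0.124, 0.0635]
orientation: [179.9, -0.0, 57.1]
wrist_force: [0.3, -1.4, 3.6]
width: 0.168
grip_force: 59.6
```

```bash
python3 st.py
```

```text
{'clock': 18.55, 'tcp_pos': [0.506, -0.124, 0.064], 'orientation': [179.867, -0.02, 57.134], 'wrist_force': [0.277, -1.427, 3.633], 'torque': [-0.286, 0.061, -0.101], 'width': 0.168, 'joint_pos': [-20.947, 31.396, 39.414, 119.633, -31.405, 39.347, 6.463]}
```

Call:
step_arm --steps '[{"offset": [0,0,0],"roll": -2,"hand": 8},{"offset": [0,0,0],"roll": -4,"hand": 8},{"offset": [0,0,0],"roll": -6,"hand": 8},{"offset": [0,0,0],"roll": -6,"hand": 8}]'

```text
clock: 18.95
tcp_pos: [0.5056, -0.1241, 0.0635]
orientation: [179.9, -0.0, 63.0]
wrist_force: [-0.1, -2.1, 4.6]
width: 0.169
grip_force: 59.8
```

```bash
python3 st.py
```

```text
{'clock': 18.95, 'tcp_pos': [0.506, -0.124, 0.064], 'orientation': [179.863, -0.007, 62.994], 'wrist_force': [-0.06, -2.098, 4.629], 'torque': [-0.413, 0.042, 0.043], 'width': 0.169, 'joint_pos': [-19.814, 30.922, 37.82, 119.573, -30.052, 38.931, 11.025]}
```

Call:
step_arm --steps '[{"offset": [0,0,0],"roll": -2,"hand": 8},{"offset": [0,0,0],"roll": -4,"hand": 8},{"offset": [0,0,0],"roll": -4,"hand": 8}]'

```text
clock: 19.25
tcp_pos: [0.5056, -0.1241, 0.0635]
orientation: [179.9, -0.0, 66.9]
wrist_force: [0.6, -0.7, 5.0]
width: 0.17
grip_force: 59.8
```

```bash
python3 st.py
```

```text
{'clock': 19.25, 'tcp_pos': [0.506, -0.124, 0.064], 'orientation': [179.859, -0.012, 66.926], 'wrist_force': [0.621, -0.743, 4.958], 'torque': [-0.336, -0.033, -0.275], 'width': 0.17, 'joint_pos': [-19.05, 30.617, 36.749, 119.54, -29.17, 38.667, 14.105]}
```

Call:
step_arm --steps '[{"offset": [0,0,0],"roll": -1,"hand": 8},{"offset": [0,0,0],"roll": -2,"hand": 8},{"offset": [0,0,0],"roll": -2,"hand": 8}]'

```text
clock: 19.55
tcp_pos: [0.5056, -0.1241, 0.0635]
orientation: [179.9, -0.0, 68.8]
wrist_force: [0.3, -1.7, 5.4]
width: 0.171
grip_force: 59.9
```

```bash
python3 st.py
```

```text
{'clock': 19.55, 'tcp_pos': [0.506, -0.124, 0.064], 'orientation': [179.855, -0.023, 68.828], 'wrist_force': [0.337, -1.696, 5.409], 'torque': [-0.338, 0.03, -0.471], 'width': 0.171, 'joint_pos': [-18.669, 30.474, 36.224, 119.522, -28.756, 38.543, 15.607]}
```

Torque rises to 0.47 N m at about 76°, so this is the stop. Back off 3° and try a small lift.

Call:
step_arm --steps '[{"offset": [0,0,0],"roll": 3,"hand": 8},{"offset": [0,0,-1],"roll": 3,"hand": 8},{"offset": [0,0,-2],"roll": 3,"hand": 8},{"offset": [0,0,-3],"roll": 3,"hand": 8},{"offset": [0,0,-4],"roll": 3,"hand": 8},{"offset": [0,0,-5],"roll": 3,"hand": 8}]'

```text
clock: 20.15
tcp_pos: [0.5055, -0.1239, 0.0673]
orientation: [179.9, 0.1, 66.0]
wrist_force: [3.9, -4.6, -7.2]
width: 0.172
grip_force: 58.8
```

```bash
python3 st.py
```

```text
{'clock': 20.15, 'tcp_pos': [0.505, -0.124, 0.067], 'orientation': [179.87, 0.084, 66.028], 'wrist_force': [3.918, -4.626, -7.166], 'torque': [-0.901, -0.94, -0.109], 'width': 0.172, 'joint_pos': [-19.621, 30.365, 37.396, 119.459, -28.921, 39.138, 12.975]}
```

Call:
step_arm --steps '[{"offset": [-0.5,1,0],"roll": 0,"hand": 8},{"offset": [-0.5,1,-1],"roll": 0,"hand": 8},{"offset": [-0.5,1,-2],"roll": 0,"hand": 8},{"offset": [-0.5,1,-2],"roll": 0,"hand": 8}]'

```text
clock: 20.55
tcp_pos: [0.5057, -0.1241, 0.07]
orientation: [180.0, -0.0, 66.0]
wrist_force: [2.5, -1.9, -3.4]
width: 0.175
grip_force: 59.5
```

```bash
python3 st.py;python3 - <<'E'
from m import *
for a in blob(S["scene"],lambda r,g,b:(r>90)&(g<0.5*r)&(b<0.5*r),(200,130,290,215))[:3]:print(a[0],a[1],a[2])
E
```

```text
{'clock': 20.55, 'tcp_pos': [0.506, -0.124, 0.07], 'orientation': [179.981, -0.011, 66.026], 'wrist_force': [2.51, -1.945, -3.395], 'torque': [-0.529, -0.565, -0.063], 'width': 0.175, 'joint_pos': [-19.674, 30.167, 37.572, 119.289, -28.744, 39.6, 12.884]}
129 [239.4 183.5] ((240.0, 183.0), (12.0, 16.0), 90.0)
35 [242.3 172.1] ((241.50003051757812, 172.00001525878906), (7.77817440032959, 4.949747562408447), 45.0)
```

The cap is rising (red centroid 1.5 px up, force falling). Continue straight up slowly.

Call:
step_arm --steps '[{"offset": [-0.3,0.6,-2],"roll": 0,"hand": 8},{"offset": [-0.3,0.6,-4],"roll": 0,"hand": 8},{"offset": [-0.3,0.6,-6],"roll": 0,"hand": 8},{"offset": [-0.3,0.6,-8],"roll": 0,"hand": 8},{"offset": [-0.3,0.6,-10],"roll": 0,"hand": 8}]'

```text
clock: 21.15
tcp_pos: [0.5054, -0.1241, 0.0799]
orientation: [-179.9, -0.0, 66.0]
wrist_force: [1.0, 0.2, -1.2]
width: 0.175
grip_force: 59.8
```

Call:
step_arm --steps '[{"offset": [0,0,-4],"roll": 0,"hand": 8},{"offset": [0,0,-8],"roll": 0,"hand": 8},{"offset": [0,0,-12],"roll": 0,"hand": 8},{"offset": [0,0,-20],"roll": 0,"hand": 8},{"offset": [0,0,-30],"roll": 0,"hand": 8},{"offset": [0,0,-40],"roll": 0,"hand": 8},{"offset": [0,0,-50],"roll": 0,"hand": 8}]'

```text
clock: 21.85
tcp_pos: [0.5061, -0.1246, 0.1309]
orientation: [180.0, -0.0, 66.0]
wrist_force: [0.7, 0.0, -0.9]
width: 0.171
grip_force: 59.8
```

Call:
step_arm --steps '[{"offset": [0,0,-15],"roll": 0,"hand": 8},{"offset": [0,0,-30],"roll": 0,"hand": 8},{"offset": [0,0,-45],"roll": 0,"hand": 8},{"offset": [0,0,-55],"roll": 0,"hand": 8},{"offset": [0,0,-60],"roll": 0,"hand": 8},{"offset": [0,0,-60],"roll": 0,"hand": 8},{"offset": [0,0,-60],"roll": 0,"hand": 8},{"offset": [0,0,-60],"roll": 0,"hand": 8}]'

```text
clock: 22.65
tcp_pos: [0.5055, -0.1244, 0.1891]
orientation: [-179.9, 0.0, 66.0]
wrist_force: [-0.3, 0.1, -0.3]
width: 0.172
grip_force: 59.8
```

```bash
python3 st.py;python3 - <<'E'
from m import *
for a in blob(S["scene"],lambda r,g,b:(r>90)&(g<0.5*r)&(b<0.5*r),(180,80,300,215))[:4]:print(a[0],a[1],a[2])
for z in (.06,.19):print(proj(S["scene"],(.506,-.124,z)))
for a in blob(S["scene"],lambda r,g,b:(r>110)&(g<0.6*r)&(b<0.4*r),(310,100,480,290))[:4]:print("band",a[0],a[1])
w=blob(S["scene"],lambda r,g,b:(r>165)&(g>165)&(b>160),(185,140,225,185))[:2];print("white",[(x[0],x[1]) for x in w])
E
```

```text
{'clock': 22.65, 'tcp_pos': [0.506, -0.124, 0.189], 'orientation': [-179.925, 0.028, 66.011], 'wrist_force': [-0.295, 0.114, -0.332], 'torque': [-0.052, -0.017, 0.071], 'width': 0.172, 'joint_pos': [-27.453, 20.043, 46.007, 114.177, -17.943, 53.066, 3.807]}
69 [235.7 138.7] ((236.55755615234375, 137.8628387451172), (6.718419075012207, 17.22842025756836), 86.18592071533203)
43 [238.7 128.4] ((238.00003051757812, 128.00001525878906), (8.485280990600586, 5.656853675842285), 45.0)
(np.float64(239.49244610400888), np.float64(175.49388913985734))
(np.float64(235.5774801014191), np.float64(128.6711059624232))
band 137 [396.8 219.5]
band 101 [374.3 245. ]
white [(np.int32(826), array([205.4, 171.2]))]
```

```bash
python3 - <<'E'
from m import *
for n,bx in(("scene",(215,110,260,170)),):
    a=blob(S[n],lambda r,g,b:(r>50)&(g<0.45*r)&(b<0.5*r),bx)[0];print(a)
p=np.asarray(S["scene"]["pixels"]).astype(int)
m=(p[...,0]>50)&(p[...,1]<.45*p[...,0])&(p[...,2]<.5*p[...,0])
for y in range(118,156):
    x=np.nonzero(m[y,215:260])[0]+215
    if len(x):print(y,x.min(),x.max(),end=" | ")
w=np.array
print([np.round(proj(S["scene"],(.506,-.124,.15+z)),1).tolist() for z in(0,.023,.049)])
E
```

```text
(np.int32(57), array([235.1, 138.7]), ((236.58172607421875, 138.30740356445312), (5.676424026489258, 17.216407775878906), 86.42366790771484))
124 236 236 | 125 236 237 | 126 236 239 | 127 236 240 | 128 236 241 | 129 236 242 | 130 237 242 | 131 237 240 | 135 244 245 | 136 228 245 | 137 228 245 | 138 228 245 | 139 228 243 | 140 229 241 | 141 232 239 | [[236.9, 143.9], [236.1, 135.3], [235.3, 125.1]]
```

```bash
python3 - <<'E'
from m import *
p=np.asarray(S["scene"]["pixels"])
for x in(229,236,244):print(x,[tuple(int(v) for v in p[y,x]) for y in range(131,156)])
E
```

```text
229 [(65, 65, 68), (66, 66, 69), (73, 67, 70), (119, 73, 74), (179, 75, 75), (209, 73, 73), (215, 72, 72), (213, 73, 73), (198, 73, 73), (162, 72, 73), (134, 71, 73), (129, 72, 74), (129, 73, 75), (129, 74, 76), (129, 77, 79), (128, 79, 81), (127, 92, 95), (128, 116, 121), (132, 132, 138), (134, 136, 142), (135, 137, 143), (135, 137, 143), (134, 137, 142), (135, 137, 143), (134, 136, 142)]
236 [(118, 66, 67), (114, 68, 69), (109, 68, 70), (105, 69, 71), (108, 72, 73), (114, 70, 72), (137, 69, 71), (180, 72, 73), (206, 74, 74), (209, 75, 75), (176, 74, 76), (140, 73, 75), (134, 74, 76), (135, 75, 77), (135, 76, 78), (135, 77, 79), (135, 77, 80), (134, 79, 81), (133, 89, 91), (132, 119, 124), (134, 135, 140), (135, 137, 143), (135, 137, 143), (135, 137, 143), (135, 137, 143)]
244 [(115, 104, 108), (121, 103, 107), (145, 91, 94), (166, 76, 77), (173, 70, 71), (169, 71, 72), (166, 71, 72), (179, 72, 74), (156, 72, 74), (122, 73, 75), (114, 73, 75), (115, 74, 76), (114, 75, 77), (115, 75, 77), (114, 76, 79), (115, 77, 80), (119, 88, 91), (128, 117, 122), (133, 134, 140), (135, 137, 143), (134, 136, 143), (133, 136, 141), (133, 135, 141), (134, 136, 142), (134, 136, 142)]
```

The skirt's lower edge is level (rows 148, 150 and 147.5 across, as expected for an upright cap) and about 12.5 cm up. Handing in.

```bash
python3 -c "
from bench import *
print(sign_off())"
```

```text
the job is handed in; nothing more can be done
None
```

The band hangs over the rail, and the red cap (it loosened counter-clockwise seen from above, about 76° to the stop) is off its port and held upright and still about 12.5 cm above its seat; the job was handed in after about 23 s of robot time, with no verdict returned.

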